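# Lay two bearings down for marking, closed face up

## Task

Two ball bearings stand on edge on the marking plate, each between a pair of short pins. Push each of them over so that it lies flat on the plate beside its pins with its closed (shielded) face up and the open face with the balls down. Push gently with the fingers only: do not pinch or lift the bearings, and leave the bushing, the flat ring, the block and the screwdriver where they are.

Things in the scene. Friction and masses are not known exactly. Their poses are not given: they have to be found in the camera images.
- bearing_large: The larger steel ball bearing on edge: diameter 100 mm, width 25, bore 42, about 800 g. Stands loose on its rim; tips past balance at 15 degrees, then falls by itself; a few N at the top suffice. One face closed by a smooth shield, the other open with balls in a recess; thin black groove round the rim near the open face. Origin: its centre. z axis: level axle line, OUT OF THE CLOSED face.
- bearing_small: The smaller steel ball bearing on edge: diameter 80 mm, width 21, bore 33, about 420 g. Stands loose on its rim; tips past balance at 15 degrees, then falls by itself; a few N at the top suffice. One face closed by a smooth shield, the other open with balls in a recess; thin black groove round the rim near the open face. Origin: its centre. z axis: level axle line, OUT OF THE CLOSED face.
- pins_large: Two fixed dark steel pins, 8 mm thick, 22 mm high, 98 mm apart, that keep the large bearing from rolling. Origin: midway between them on the plate's top; pins at its +y and -y; its x is the bearing's axle line. Tipping the bearing along x, either way, clears them.
- pins_small: Two fixed dark steel pins, 8 mm thick, 22 mm high, 87 mm apart, that keep the small bearing from rolling. Origin: midway between them on the plate's top; pins at its +y and -y; its x is the bearing's axle line. Tipping the bearing along x, either way, clears them.
- plate: The marking plate: fixed aluminium slab with rows of small dark dots (holes), 360 (x) by 600 (y) by 30 mm thick, lying on the worktable. Origin: centre of its underside, at the table's height; its top is 30 mm above that, z up.
- bushing: Bystander: upright steel bushing (tube), 44 mm outside diameter, 40 mm high, on the plate near the middle of its robot-side edge. Origin: centre of its underside.
- flat_ring: Bystander: steel ring lying flat, 52 mm outside diameter, 15 mm high, on the plate near the middle of its far edge. Origin: centre of its underside.
- block: Bystander: white plaster block, 60 by 60 by 55 mm high, on the table to the robot's left of the plate. Origin: centre of its underside.
- driver: Bystander: screwdriver lying on the table to the robot's right of the plate, along its own x axis. Origin: on the table under it, near its middle.
There are look-alikes about, which are no part of the job. Leave any yellow look-alike of the bearing_small alone.

How it is judged (in metres and radians):
At the end, for the whole second after the job is handed in: Both bearings lie flat on the plate (axle line within 0.08 rad of vertical, centre half its width above the plate's top within 3 mm), closed face up, centre within 120 mm of the middle of its own pins, at rest; bushing, flat ring, block and screwdriver within 15 mm of where they were (angle between each of bearing_large, bearing_small's own z axis and vertical below 0.08 rad and z of bearing_large in the frame of plate between 0.0395 and 0.0455 m and horizontal distance between bearing_large and pins_large below 0.12 m and linear speed of each of bearing_large, bearing_small below 0.01 m/s and angular speed of each of bearing_large, bearing_small below 0.1 rad/s and z of bearing_small in the frame of plate between 0.0375 and 0.0435 m and horizontal distance between bearing_small and pins_small below 0.12 m and distance of each of bushing, flat_ring, block, driver from where it was at the start of the episode below 0.015 m); the robot touches nothing.
It fails at once if the large bearing is lifted: its centre rises more than 12 mm above where it stood (height (world z) of bearing_large above 0.092 m).
It fails at once if the large bearing is pinched or shoved hard (more than 20 N from the fingers) (contact force between bearing_large and the fingers above 20 N).
It fails at once if the small bearing is lifted: its centre rises more than 12 mm above where it stood (height (world z) of bearing_small above 0.082 m).
It fails at once if the small bearing is pinched or shoved hard (more than 20 N from the fingers) (contact force between bearing_small and the fingers above 20 N).
It fails at once if the bushing, flat ring, block or screwdriver is moved by more than 15 mm (distance of any of bushing, flat_ring, block, driver from where it was at the start of the episode above 0.015 m).
It also fails if it takes over 42 s, if anything falls off the work surface, if the arm or the gripper's body presses on something with over 40 N, if the wrist force passes 120 N, or if a joint passes its speed limit or range.

## Robot

A 6-joint arm with a two-finger parallel gripper is mounted at the origin on the work surface. World frame = base frame: x ahead of the robot, y to its left, z up, the work surface at z = 0. Lengths are in m, angles in degrees, forces in N, time in s.
With the tool pointing down it reaches from about 0.3 to 0.75 m from the base axis. Payload 8.5 kg.
Tool frame: the origin (TCP) lies at the very end of the fingers, on their centre line; the grasp point (between the pads) lies 19 mm behind it; z points along the fingers, y is the line along which they close (so a half turn about z gives the same grasp; the last joint's range is limited). The gripper opens to 85 mm and grips with 20 to 120 N. Pads are 22 mm wide; open, the fingers measure 114 mm over their backs; the gripper's body (76 mm by 85 mm) begins 54 mm behind the grasp point. The pads swing forward as they close: fully open they stand 13 mm farther back than shut.
Start: joints at [-75.762, 21.807, 74.336, -0, 83.858, -12.336], TCP at [0.246, -0.492, 0.231] pointing down, gripper open.
Joint ranges: [-178.18, 178.18], [-50.72, 133.34], [12.68, 142.11], [-81.47, 261.47], [9.98, 163.14], [-165.26, 165.26]. Speed limits (degrees/s): [136.94, 136.94, 180, 180, 180, 180].

## Interface

Orientations are given as a 3x3 rotation matrix whose columns are the frame's x, y, z axes.
In Python, from rig import observe, cams, ticket gives the robot as it stands.
- The arm moves only by the tool move_arm, never from a script. Its arguments are lists of equal length, an entry for each row: "jaw": the finger opening in cm, from 0 to 8.54; "dp": the shift along the tool's x, y, z in cm, a list of three; "turn": the turn, a rotation vector about the tool's x, y, z in rad, a list of three. In form: {"jaw": [jaw, ...], "dp": [[tx, ty, tz], ...], "turn": [[wx, wy, wz], ...]}. A call has 1 to 12 rows; each row shifts and turns the commanded pose from where the row before left it, along the tool's axes as they then stand; what a row does not reach is not made up. A row lasts 1/12 s, in which the tool goes at most 41.7 mm and 7.16 degrees, less where a joint would pass 70% of its speed; a pose out of reach is approached as far as the arm can. A call is refused whole if a number of a shift passes 4.17 or a number of a turn 0.125, either way. A call with a gripper value outside its range is refused whole. The fingers move at their own pace and stop on an object; "force" is the grip in N (left out, the last holds). Time passes only in rows, so rows that do not move let the fingers close. It gives the time, the measured TCP pose, the force, the opening and the grip force at its end, in the units of the state.
- observe(): the state, without advancing time (a new reading comes with each control period).
- cams.get_image(name): name is "side" or "top"; returns (picture, depth): 420x560x3 uint8, red, green, blue; 420x560 float32, m along the optical axis (not along the pixel's ray), 0 where there is no reading.
- cams.calibration(name): a dict with "vertical_fov" (degrees; the focal length in pixels is half the picture's height over the tangent of half this angle, whatever the lens; pixels are square), "cx", "cy" (the principal point, pixels), "k1" (the pictures are not rectified: a ray, as slopes to the right and down, at radius r is drawn at 1 + k1 r^2 times it, then the intrinsics apply), "view" (4x4, takes a point from world to camera coordinates). Camera axes: x right, y up, looking along -z (the intrinsics and any distortion apply to the point x, -y, -z); pixel columns grow to the right and rows downward; lengths in m; the calibration is good to about 2 mm. A picture is of the moment at which its call begins. calibration takes no time and is no camera call.
- ticket.close_job(): hands the job in; it is judged then, once.
Trained networks look in the newest picture that a camera, given by its name, has taken for a name from the list of things; names that differ only in an ending like _2 or _b are one class to them, and where a whole thing is asked for, a point or a joint stands for the part that bears it (a point fixed in the world has none). Each returns a list of dicts, best first, with "p" (0 to 1); they miss things now and then, are a little off and sometimes report something else, mostly with a low value. They report only what shows in the picture. A call takes as long as a camera call. They do not tell look-alikes from the thing itself.
- cams.spot_in(camera, query): "box" ([centre column, centre row, width, height] as shares, 0 to 1, of the picture: columns of its width, rows of its height, round what is visible of it).
- cams.outline_of(camera, query): "mask" (420x560 bool, what is visible of it) and "box" ([centre column, centre row, width, height] as shares, 0 to 1, of the picture: columns of its width, rows of its height, round what is visible of it).
- cams.mark_of(camera, query): "location" ([column, row] as shares, 0 to 1, of the picture: columns of its width, rows of its height: a listed point, or the origin of a listed thing).
The state is a dict: "time_s": time; "q": joint angles; "qvel": joint speeds; "joint_efforts": joint torques, N m; "position": TCP position; "tool_rot": TCP orientation; "ft_force": force on the tool from outside, world axes, zero at the start; "wrist_torque": the same for the moment, N m; "grip_width": finger opening in m; "gripper_force": force on a finger pad.
Only numpy, scipy, OpenCV 4.12 (cv2) and the standard library are available. Lean on these libraries where they do the work, as an engineer would, in place of code of your own. Each camera call takes 0.05 s, during which the arm holds its last target. There are 200 camera calls.

## Working session

There is one attempt and no reset: what is moved stays moved. The work goes in short steps, Python scripts to look and compute and a tool call to move; the robot and the scene stay as the last step left them, time stands still between calls to the robot, and variables do not carry over. Pictures are saved under pics/ and viewed, at most 10 in all, crops included, and the job is handed in when it is done.

Besides the shell and the picture viewer there is one more tool, called after "Emit:" as name(argument=value, ...) on one line, values as JSON. move_arm: Moves the arm, as the interface text tells. Its arguments: {"type":"object","properties":{"jaw":{"type":"array","items":{"type":"number"}},"dp":{"type":"array","items":{"type":"array","items":{"type":"number"}}},"turn":{"type":"array","items":{"type":"array","items":{"type":"number"}}},"force":{"type":"number"}},"required":["jaw","dp","turn"]}

```bash
mkdir -p pics; cat > h.py <<'E'
import numpy as np, cv2
from rig import observe, cams, ticket
def K(n):
    c=cams.calibration(n); f=210/np.tan(np.radians(c["vertical_fov"])/2)
    return c,f,np.linalg.inv(np.array(c["view"]).reshape(4,4))
def world(n,u,v,d):
    c,f,T=K(n); x=(np.asarray(u,float)-c["cx"])/f; y=(np.asarray(v,float)-c["cy"])/f
    xx,yy=x.copy(),y.copy()
    for _ in range(10):
        s=1+c["k1"]*(xx**2+yy**2); xx,yy=x/s,y/s
    P=np.stack([xx*d,-yy*d,-d*np.ones_like(xx),np.ones_like(xx)],-1)
    return (P@T.T)[...,:3]
def cloud(n,D):
    v,u=np.mgrid[:420,:560]; return world(n,u,v,D)
def save(n,im): cv2.imwrite("pics/"+n,im[...,::-1])
E
python3 - <<'E'
from h import *
for n in("side","top"):
    im,D=cams.get_image(n); save(n+"0.png",im); np.savez(n+"0.npz",im=im,D=D)
    print(n,K(n)[2].round(3).tolist())
    W=cloud(n,D)
    for q in("bearing_large","bearing_small","pins_large","pins_small"):
        for o in cams.outline_of(n,q)[:3]:
            m=o["mask"]&(D>0); b=np.array(o["box"])*[560,420,560,420]
            print(n,q,round(o["p"],2),b.round(),np.median(W[m],0).round(3),np.percentile(W[m],[2,98],axis=0).round(3).tolist())
E
```

```text
side [[-0.951, 0.236, -0.199, 0.349], [-0.309, -0.717, 0.625, 0.637], [0.005, 0.655, 0.755, 0.877], [0.0, 0.0, 0.0, 1.0]]
side bearing_large 0.93 [280. 185.  32.  31.] [ 0.579 -0.111  0.093] [[0.538, -0.13, 0.038], [0.617, -0.089, 0.129]]
side bearing_small 0.87 [250. 260.  19.  33.] [0.569 0.146 0.089] [[0.559, 0.105, 0.035], [0.587, 0.176, 0.109]]
side bearing_small 0.87 [361. 331.  39.  27.] [0.284 0.22  0.056] [[0.249, 0.205, 0.006], [0.321, 0.227, 0.08]]
side bearing_small 0.66 [148. 247.  18.  31.] [0.824 0.171 0.053] [[0.819, 0.133, 0.002], [0.839, 0.203, 0.08]]
side pins_large 0.59 [281. 196.  38.   8.] [ 0.623 -0.099  0.035] [[0.533, -0.142, 0.031], [0.631, -0.091, 0.048]]
side pins_small 0.57 [243. 280.   7.  10.] [0.578 0.182 0.034] [[0.573, 0.171, 0.027], [0.588, 0.186, 0.052]]
side pins_small 0.36 [336. 128.  39.   9.] [ 0.481 -0.5    0.018] [[0.436, -0.554, -0.003], [0.529, -0.474, 0.027]]
top [[0.014, 0.985, -0.173, 0.319], [-1.0, 0.015, 0.005, -0.011], [0.008, 0.173, 0.985, 1.478], [0.0, 0.0, 0.0, 1.0]]
top bearing_large 0.68 [317. 208.  22.  34.] [ 0.575 -0.119  0.12 ] [[0.537, -0.145, 0.041], [0.621, -0.095, 0.135]]
top bearing_small 0.86 [218. 125.  32.  18.] [0.825 0.159 0.062] [[0.82, 0.123, 0.005], [0.842, 0.198, 0.085]]
top bearing_small 0.75 [221. 214.  31.  15.] [0.57  0.131 0.101] [[0.561, 0.098, 0.04], [0.584, 0.169, 0.115]]
top bearing_small 0.6 [192. 319.  12.  28.] [0.286 0.207 0.07 ] [[0.248, 0.2, 0.009], [0.322, 0.222, 0.084]]
top pins_small 0.35 [269. 224. 218. 145.] [0.564 0.011 0.032] [[0.4, -0.279, 0.025], [0.747, 0.295, 0.038]]
```

View pics/side0.png

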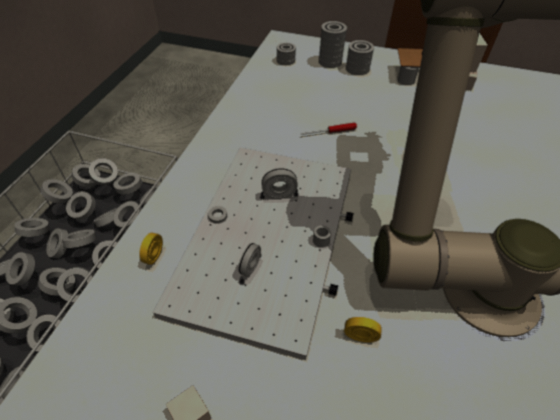

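View pics/top0.png

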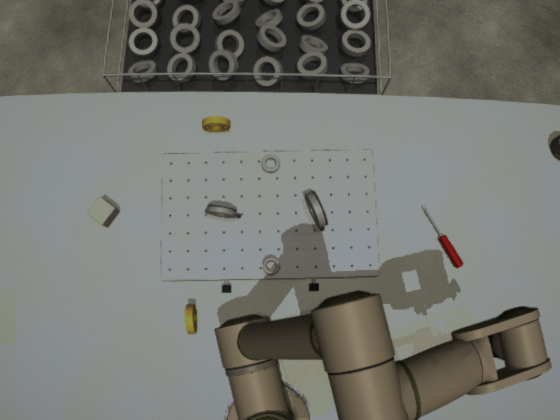

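Bearings: the steel large one at side (280,185), top (317,208). There are three small candidates: side (250,260), which is steel, on the plate and has pins, plus yellow look-alikes at (148,247) and (361,331) off the plate. The steel one fits. Next I enlarge both to see which face is closed, and fit their axes.

```bash
python3 - <<'E'
from h import *
tiles=[]
for n,boxes in(("side",[(280,185),(250,262)]),("top",[(317,208),(223,211)])):
    z=np.load(n+"0.npz"); im,D=z["im"],z["D"]
    for u,v in boxes:
        c=cv2.resize(im[v-25:v+25,u-33:u+33],(396,300),interpolation=cv2.INTER_CUBIC)
        tiles.append(np.clip(c*1.3,0,255).astype(np.uint8))
save("crop.png",np.vstack([np.hstack(tiles[:2]),np.hstack(tiles[2:])]))
P=np.vstack([cloud(n,np.load(n+"0.npz")["D"])[np.load(n+"0.npz")["D"]>0] for n in("side","top")])
for nm,c,R,w in(("L",(.578,-.115),.05,.025),("S",(.571,.138),.04,.021)):
  for n in("side","top","both"):
    Q=P if n=="both" else cloud(n,np.load(n+"0.npz")["D"])[np.load(n+"0.npz")["D"]>0]
    m=(np.hypot(Q[:,0]-c[0],Q[:,1]-c[1])<R+.02)&(Q[:,2]>.06)&(Q[:,2]<.03+2*R+.01); A=Q[m][:,:2]
    # rectangle around footprint
    (cx,cy),(a,b),ang=cv2.minAreaRect(A.astype(np.float32)*1000)
    ev,V=np.linalg.eigh(np.cov(A.T)); 
    print(nm,n,m.sum(),A.mean(0).round(4),"normal deg",np.degrees(np.arctan2(V[1,0],V[0,0])).round(1),"rect",round(cx),round(cy),round(a),round(b),round(ang,1), Q[m][:,2].max().round(3))
for q in("bushing","flat_ring"): 
  for o in cams.mark_of("top",q)[:1]: print(q,np.array(o["location"])*[560,420])
E
```

```text
L side 679 [ 0.5794 -0.1108] normal deg -66.7 rect 581 -117 99 30 24.7 0.131
L top 451 [ 0.5775 -0.119 ] normal deg -65.1 rect 582 -120 99 26 24.3 0.137
L both 1130 [ 0.5787 -0.1141] normal deg -65.4 rect 581 -118 100 31 24.7 0.137
S side 411 [0.572  0.1472] normal deg 167.6 rect 574 138 80 22 82.2 0.111
S top 282 [0.5725 0.1328] normal deg 173.0 rect 574 135 80 21 82.8 0.117
S both 693 [0.5722 0.1414] normal deg 171.0 rect 574 136 83 23 82.2 0.117
bushing [269.976 267.288]
flat_ring [269.92 168.  ]
```

View pics/crop.png

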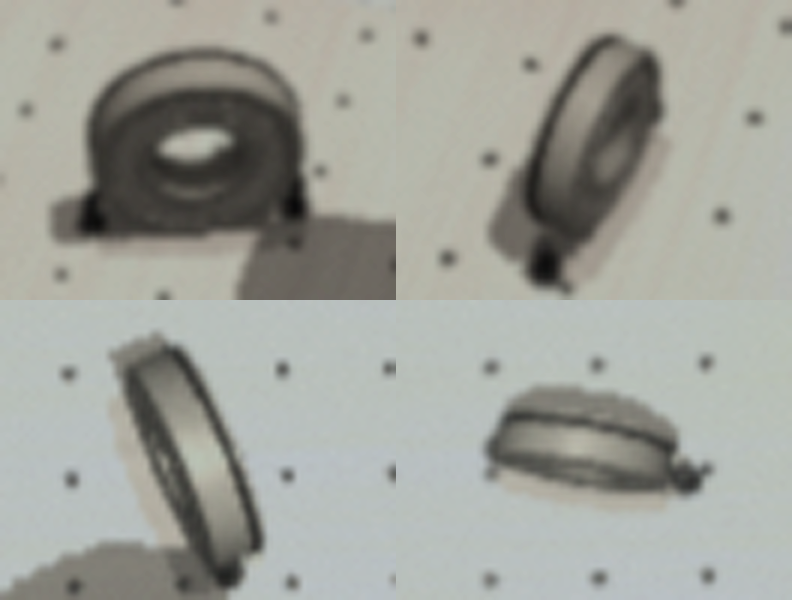

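Groove (black line) on both is at the edge away from the visible faces: large on the -y edge, small on the +x edge. I'll check that the visible faces are smooth (shield) using depth and contrast.

```bash
python3 - <<'E'
from h import *
z=np.load("side0.npz"); im=z["im"].astype(float);W=cloud("side",z["D"])
z2=np.load("top0.npz");W2=cloud("top",z2["D"])
for nm,c,R,a in(("L",(.581,-.118,.08),.05,114.7),("S",(.574,.137,.07),.04,172.4)):
    t=np.radians(a); n=np.array([np.cos(t),np.sin(t),0]); h=np.array([-n[1],n[0],0])
    for cam,Q,img in(("side",W,im),("top",W2,z2["im"].astype(float))):
        d=Q-c; s=d@n; r=np.hypot(d@h,d[...,2]); ok=(Q[...,2]>.045)&(abs(s)<.03)
        print(nm,cam)
        for lo,hi in((.36,.5),(.5,.6),(.6,.7),(.7,.8),(.8,.9),(.9,.97)):
            m=ok&(r>lo*R)&(r<hi*R); 
            if m.sum()>3: print(" face r",lo,m.sum(),"s mm",(np.percentile(s[m],[20,50,80])*1000).round(1),"grey",img[m].mean(-1).mean().round(0),img[m].mean(-1).std().round(0))
        m0=ok&(r>.93*R)&(r<1.08*R)&(Q[...,2]>c[2])
        for x in range(-18,18,3):
            m=m0&(s>x/1e3)&(s<(x+3)/1e3)
            if m.sum(): print("  rim s",x,m.sum(),img[m].mean(-1).mean().round(0))
t=[]
for u,v in((280,185),(250,262)):
    c=z["im"][v-22:v+22,u-22:u+22].astype(float); c=np.clip((c-20)*2.2,0,255).astype(np.uint8)
    t.append(cv2.resize(c,(400,400),interpolation=cv2.INTER_NEAREST))
save("crop2.png",np.hstack(t))
E
```

```text
L side
 face r 0.36 139 s mm [-3.9  7.7 12.1] grey 50.0 15.0
 face r 0.5 78 s mm [10.4 11.7 12.7] grey 47.0 7.0
 face r 0.6 97 s mm [10.3 11.6 12.8] grey 48.0 2.0
 face r 0.7 95 s mm [10.4 11.6 12.7] grey 48.0 3.0
 face r 0.8 95 s mm [10.8 12.  13.3] grey 44.0 7.0
 face r 0.9 160 s mm [-4.4  8.5 13. ] grey 70.0 24.0
  rim s -15 2 86.0
  rim s -12 21 80.0
  rim s -9 21 76.0
  rim s -6 32 76.0
  rim s -3 21 94.0
  rim s 0 29 94.0
  rim s 3 27 90.0
  rim s 6 26 89.0
  rim s 9 27 77.0
  rim s 12 32 59.0
  rim s 15 1 46.0
L top
 face r 0.36 30 s mm [5.8 8.3 9.9] grey 61.0 11.0
 face r 0.5 21 s mm [ 9.2  9.6 10.2] grey 55.0 11.0
 face r 0.6 19 s mm [9.3 9.5 9.9] grey 52.0 4.0
 face r 0.7 16 s mm [ 9.2  9.4 10.2] grey 55.0 7.0
 face r 0.8 22 s mm [ 9.5 10.1 10.6] grey 65.0 27.0
 face r 0.9 53 s mm [-10.7  -0.1   9.4] grey 90.0 29.0
  rim s -18 2 124.0
  rim s -15 27 101.0
  rim s -12 39 58.0
  rim s -9 35 75.0
  rim s -6 43 106.0
  rim s -3 34 106.0
  rim s 0 36 104.0
  rim s 3 36 110.0
  rim s 6 35 99.0
  rim s 9 29 77.0
S side
 face r 0.36 59 s mm [4.2 8.2 9.9] grey 63.0 15.0
 face r 0.5 
[... 152 characters left out ...]
8 43 s mm [ 8.8 10.1 10.7] grey 64.0 20.0
 face r 0.9 155 s mm [-4.3  1.7  9.2] grey 80.0 23.0
  rim s -12 10 102.0
  rim s -9 35 68.0
  rim s -6 37 51.0
  rim s -3 31 77.0
  rim s 0 27 88.0
  rim s 3 38 97.0
  rim s 6 37 90.0
  rim s 9 22 77.0
S top
 face r 0.36 16 s mm [5.1 7.9 8.4] grey 77.0 9.0
 face r 0.5 13 s mm [8.  8.5 9. ] grey 72.0 8.0
 face r 0.6 15 s mm [8.3 8.5 8.8] grey 69.0 10.0
 face r 0.7 13 s mm [8.1 8.9 9.1] grey 73.0 11.0
 face r 0.8 14 s mm [-2.   8.8  9.1] grey 81.0 20.0
 face r 0.9 42 s mm [-6.7  3.8  7.2] grey 96.0 23.0
  rim s -12 23 89.0
  rim s -9 25 64.0
  rim s -6 22 74.0
  rim s -3 24 96.0
  rim s 0 27 100.0
  rim s 3 23 102.0
  rim s 6 25 97.0
  rim s 9 10 76.0
```

View pics/crop2.png

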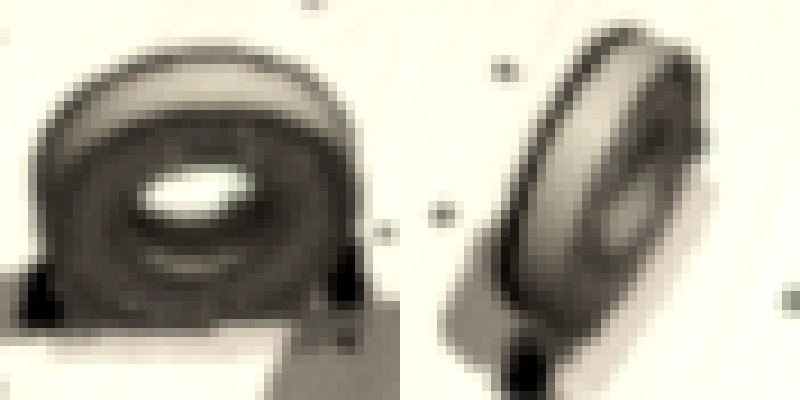

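The visible faces are flat and smooth at half-width (no recess), with the groove on the opposite edge. So the closed faces are large n≈(-0.42,0.91) and small n≈(-0.99,0.13). I push each top along -n.

```bash
cat >> h.py <<'E'
from scipy.spatial.transform import Rotation as Ro
def goto(p,yaw=None):
    s=observe(); R=np.array(s["tool_rot"]).reshape(3,3); d=(R.T@(np.array(p)-s["position"]))*100
    print("pos",np.round(s["position"],4),"t",s["time_s"],"f",np.round(s["ft_force"],1),"xaxis",R[:,0].round(3),"tilt",R[:,2].round(3)); print("dp cm total",d.round(2))
    return R
E
python3 -c "
from h import *
goto([.552,-.054,.2])"
```

```text
pos [ 0.246  -0.4919  0.2313] t 0.6 f [ 0.4 -0.5 -0.4] xaxis [0.894 0.447 0.   ] tilt [-0.  0. -1.]
dp cm total [ 46.95 -25.48   3.13]
```

Emit:
move_arm(jaw=[0, 0, 0, 0, 0, 0, 0, 0, 0, 0, 0, 0], dp=[[1, -0.5, 0], [2.5, -1.3, 0], [3.5, -1.9, 0], [3.5, -1.9, 0], [3.5, -1.9, 0], [3.5, -1.9, 0], [3.5, -1.9, 0], [3.5, -1.9, 0], [3.5, -1.9, 0], [3.5, -1.9, 0], [3.5, -1.9, 0], [3.5, -1.9, 0]], turn=[[0, 0, 0], [0, 0, 0], [0, 0, 0], [0, 0, 0], [0, 0, 0], [0, 0, 0], [0, 0, 0], [0, 0, 0], [0, 0, 0], [0, 0, 0], [0, 0, 0], [0, 0, 0]])

```text
time_s: 1.6
position: [0.498, -0.1309, 0.2316]
tool_rot: [[0.894, 0.448, 0.0], [0.448, -0.894, -0.0], [0.0, 0.0, -1.0]]
ft_force: [2.1, -0.4, 0.4]
grip_width: -0.0002
gripper_force: 0.0
```

```bash
python3 -c "
from h import *
goto([.550,-.050,.108])"
```

```text
pos [ 0.498  -0.1309  0.2316] t 1.6 f [ 2.1 -0.4  0.4] xaxis [0.894 0.448 0.   ] tilt [ 0. -0. -1.]
dp cm total [ 8.27 -4.91 12.36]
```

Emit:
move_arm(jaw=[0, 0, 0, 0, 0, 0, 0, 0, 0, 0, 0], dp=[[2.7, -1.6, 0], [2.8, -1.7, 0], [2.4, -1.6, 0], [0.4, 0, 1.4], [0, 0, 2.5], [0, 0, 2.5], [0, 0, 2.5], [0, 0, 2], [0, 0, 1], [0, 0, 0.4], [0, 0, 0]], turn=[[0, 0, 0], [0, 0, 0], [0, 0, 0], [0, 0, 0], [0, 0, 0], [0, 0, 0], [0, 0, 0], [0, 0, 0], [0, 0, 0], [0, 0, 0], [0, 0, 0]])

```text
time_s: 2.52
position: [0.5495, -0.0524, 0.1082]
tool_rot: [[0.894, 0.447, -0.001], [0.447, -0.894, 0.0], [-0.0, -0.0, -1.0]]
ft_force: [0.5, 0.3, -0.1]
grip_width: -0.0
gripper_force: 0.0
```

```bash
python3 - <<'E'
from h import *
goto([.550,-.050,.108])
t=[]
for n,u,v in(("side",280,195),("top",310,205)):
    im,_=cams.get_image(n); t.append(cv2.resize(im[v-45:v+45,u-40:u+40],(400,450),interpolation=cv2.INTER_CUBIC))
save("pre.png",np.hstack(t))
E
```

```text
pos [ 0.5495 -0.0524  0.1082] t 2.5167 f [ 0.5  0.3 -0.1] xaxis [ 0.894  0.447 -0.   ] tilt [-0.001  0.    -1.   ]
dp cm total [ 0.15 -0.19  0.02]
```

View pics/pre.png

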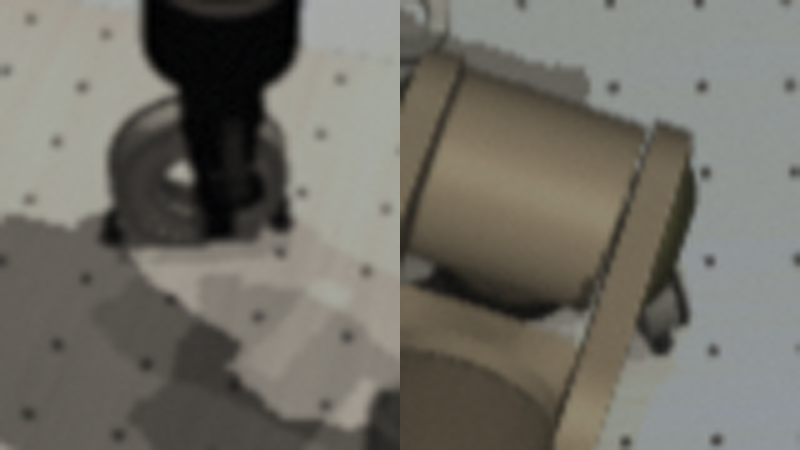

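Fingers stand centred before the closed face. I push gently along tool +y.

Emit:
move_arm(jaw=[0, 0, 0, 0, 0, 0, 0, 0, 0, 0, 0, 0], dp=[[0, 1, 0], [0, 1, 0], [0, 0.5, 0], [0, 0.4, 0], [0, 0.4, 0], [0, 0.4, 0], [0, 0.4, 0], [0, 0.4, 0], [0, 0.4, 0], [0, 0.4, 0], [0, 0.4, 0], [0, 0.4, 0]], turn=[[0, 0, 0], [0, 0, 0], [0, 0, 0], [0, 0, 0], [0, 0, 0], [0, 0, 0], [0, 0, 0], [0, 0, 0], [0, 0, 0], [0, 0, 0], [0, 0, 0], [0, 0, 0]])

```text
time_s: 3.62
position: [0.5771, -0.1075, 0.1083]
tool_rot: [[0.894, 0.447, 0.0], [0.447, -0.894, -0.0], [0.0, 0.0, -1.0]]
ft_force: [0.1, 0.3, 0.5]
grip_width: 0.0003
gripper_force: 0.3
```

Emit:
move_arm(jaw=[0, 0, 0, 0, 0], dp=[[0, 0.4, 0], [0, 0.4, 0], [0, 0.4, 0], [0, 0.4, 0], [0, 0, 0]], turn=[[0, 0, 0], [0, 0, 0], [0, 0, 0], [0, 0, 0], [0, 0, 0]])

```text
time_s: 4.03
position: [0.5844, -0.1223, 0.1083]
tool_rot: [[0.895, 0.447, 0.0], [0.447, -0.895, -0.0], [0.0, 0.0, -1.0]]
ft_force: [0.2, -0.4, -0.8]
grip_width: 0.0004
gripper_force: 0.0
```

```bash
cat > chk.py <<'E'
from h import *
goto([.5,0,.11])
im,D=cams.get_image("side"); W=cloud("side",D)
for q in("bearing_large","bearing_small"):
    for o in cams.outline_of("side",q)[:3]:
        m=o["mask"]&(D>0); print(q,round(o["p"],2),(np.array(o["box"])*[560,420,560,420]).round(),np.median(W[m],0).round(3),np.percentile(W[m],[3,97],axis=0).round(3).tolist())
E
python3 chk.py
```

```text
pos [ 0.5844 -0.1223  0.1083] t 4.0333 f [ 0.2 -0.4 -0.8] xaxis [0.895 0.447 0.   ] tilt [ 0. -0. -1.]
dp cm total [ -2.09 -14.72  -0.18]
bearing_large 0.26 [327. 129.  55.  13.] [ 0.48  -0.498  0.019] [[0.435, -0.529, 0.003], [0.594, -0.436, 0.025]]
bearing_small 0.96 [363. 330.  38.  27.] [0.285 0.22  0.057] [[0.251, 0.205, 0.007], [0.32, 0.227, 0.079]]
bearing_small 0.76 [251. 260.  21.  35.] [0.568 0.146 0.088] [[0.56, 0.107, 0.038], [0.586, 0.176, 0.109]]
bearing_small 0.6 [150. 249.  22.  29.] [0.824 0.171 0.053] [[0.819, 0.133, 0.007], [0.838, 0.203, 0.079]]
```

Emit:
move_arm(jaw=[0, 0, 0, 0, 0, 0, 0, 0, 0], dp=[[0, -1, 0], [0, -2, -1], [0, -2, -3], [0, 0, -3.5], [0, 0, -3], [0, 0, -1.5], [0, 0, 0], [0, 0, 0], [0, 0, 0]], turn=[[0, 0, 0], [0, 0, 0], [0, 0, 0.1], [0, 0, 0.1], [0, 0, 0.1], [0, 0, 0.1], [0, 0, 0.1], [0, 0, 0.1], [0, 0, 0]])

```text
time_s: 4.93
position: [0.5613, -0.076, 0.2286]
tool_rot: [[0.99, -0.139, 0.0], [-0.139, -0.99, 0.0], [0.0, -0.0, -1.0]]
ft_force: [-0.7, 0.4, 0.1]
grip_width: 0.0001
gripper_force: 0.0
```

```bash
python3 chk.py|head -4; python3 -c "
from h import *
goto([.508,.146,.095])"
```

```text
pos [ 0.5613 -0.076   0.2286] t 4.9333 f [-0.7  0.4  0.1] xaxis [ 0.99  -0.139  0.   ] tilt [ 0.  0. -1.]
dp cm total [-7.12 -6.67 11.86]
bearing_large 0.82 [278. 179.  31.  29.] [ 0.604 -0.165  0.053] [[0.561, -0.213, 0.034], [0.649, -0.127, 0.056]]
bearing_small 0.79 [150. 248.  17.  30.] [0.823 0.17  0.055] [[0.819, 0.133, 0.007], [0.837, 0.203, 0.079]]
pos [ 0.5614 -0.0764  0.2281] t 5.0833 f [-0.   0.3 -1.4] xaxis [ 0.991 -0.132 -0.001] tilt [-0.001  0.    -1.   ]
dp cm total [ -8.23 -21.33  13.32]
```

Large lies flat (top at z 0.055). Now the small one.

Emit:
move_arm(jaw=[0, 0, 0, 0, 0, 0, 0, 0, 0, 0, 0, 0], dp=[[-0.6, -1.5, 0], [-1.1, -3, 0], [-1.3, -3.4, 0], [-1.3, -3.4, 0], [-1.3, -3.4, 0], [-1.3, -3.4, 0], [-0.9, -2.2, 0], [-0.4, -1, 0.5], [0, 0, 2], [0, 0, 3], [0, 0, 3], [0, 0, 2.5]], turn=[[0, 0, 0], [0, 0, 0], [0, 0, 0], [0, 0, 0], [0, 0, 0], [0, 0, 0], [0, 0, 0], [0, 0, 0], [0, 0, 0], [0, 0, 0], [0, 0, 0], [0, 0, 0]])

```text
time_s: 6.08
position: [0.5084, 0.1454, 0.1163]
tool_rot: [[0.991, -0.134, -0.001], [-0.134, -0.991, -0.0], [-0.001, 0.0, -1.0]]
ft_force: [0.4, -0.8, -0.4]
grip_width: 0.0001
gripper_force: 0.0
```

Emit:
move_arm(jaw=[0, 0, 0, 0], dp=[[0, 0, 1.5], [0, 0, 0.8], [0, 0, 0], [0, 0, 0]], turn=[[0, 0, 0], [0, 0, 0], [0, 0, 0], [0, 0, 0]])

```text
time_s: 6.42
position: [0.5096, 0.1453, 0.0957]
tool_rot: [[0.991, -0.135, 0.0], [-0.135, -0.991, 0.0], [0.0, -0.0, -1.0]]
ft_force: [-0.4, -0.4, 0.5]
grip_width: 0.0
gripper_force: 0.0
```

```bash
python3 - <<'E'
from h import *
R=goto([.574,.137,.095])
t=[]
for n,u,v in(("side",260,260),("top",225,215)):
    im,_=cams.get_image(n); t.append(cv2.resize(im[v-45:v+45,u-40:u+40],(400,450),interpolation=cv2.INTER_CUBIC))
save("pre2.png",np.hstack(t))
E
```

```text
pos [0.5096 0.1453 0.0957] t 6.4167 f [-0.4 -0.4  0.5] xaxis [ 0.991 -0.135  0.   ] tilt [ 0.  0. -1.]
dp cm total [ 6.49 -0.05  0.07]
```

View pics/pre2.png

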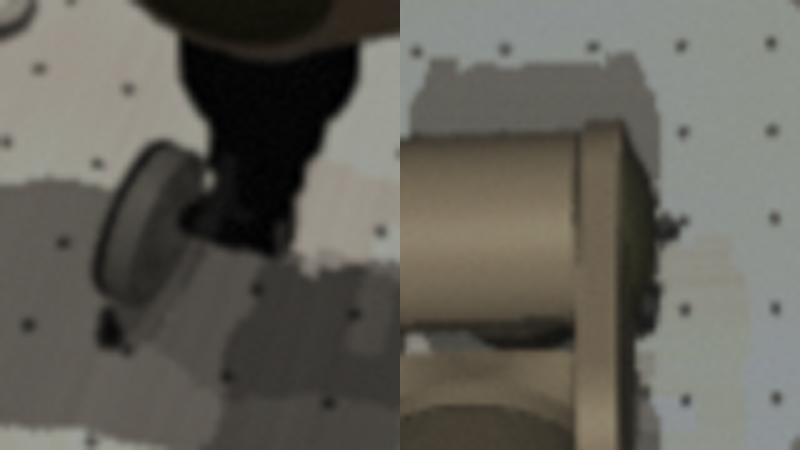

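The small bearing still stands, and the fingers are centred before its closed face. Pushing along tool +x.

Emit:
move_arm(jaw=[0, 0, 0, 0, 0, 0, 0, 0, 0, 0, 0, 0], dp=[[1, 0, 0], [1, 0, 0], [0.5, 0, 0], [0.4, 0, 0], [0.4, 0, 0], [0.4, 0, 0], [0.4, 0, 0], [0.4, 0, 0], [0.4, 0, 0], [0.4, 0, 0], [0.4, 0, 0], [0.4, 0, 0]], turn=[[0, 0, 0], [0, 0, 0], [0, 0, 0], [0, 0, 0], [0, 0, 0], [0, 0, 0], [0, 0, 0], [0, 0, 0], [0, 0, 0], [0, 0, 0], [0, 0, 0], [0, 0, 0]])

```text
time_s: 7.52
position: [0.5702, 0.137, 0.0953]
tool_rot: [[0.991, -0.136, 0.0], [-0.136, -0.991, 0.0], [0.0, -0.0, -1.0]]
ft_force: [0.6, -0.2, -0.7]
grip_width: 0.0002
gripper_force: 0.0
```

Emit:
move_arm(jaw=[0, 0, 0, 0, 0], dp=[[0.4, 0, 0], [0.4, 0, 0], [0.4, 0, 0], [0.4, 0, 0], [0, 0, 0]], turn=[[0, 0, 0], [0, 0, 0], [0, 0, 0], [0, 0, 0], [0, 0, 0]])

```text
time_s: 7.93
position: [0.5864, 0.1347, 0.0953]
tool_rot: [[0.991, -0.136, 0.0], [-0.136, -0.991, -0.0], [0.0, -0.0, -1.0]]
ft_force: [0.0, 0.0, -0.2]
grip_width: 0.0
gripper_force: 0.0
```

Emit:
move_arm(jaw=[0, 0, 0, 0, 0, 0, 0, 0, 0, 0, 0, 0], dp=[[-1, 0, 0], [-2, 0, -1], [-2, 0, -2.5], [-2, 0, -3], [-2, 0, -3], [-2, 0, -2], [-2, 0, -1], [-2, 0, 0], [-2, 0, 0], [-1, 0, 0], [0, 0, 0], [0, 0, 0]], turn=[[0, 0, 0], [0, 0, 0], [0, 0, 0], [0, 0, 0], [0, 0, 0], [0, 0, 0], [0, 0, 0], [0, 0, 0], [0, 0, 0], [0, 0, 0], [0, 0, 0], [0, 0, 0]])

```text
time_s: 8.93
position: [0.4078, 0.1593, 0.2205]
tool_rot: [[0.991, -0.136, 0.001], [-0.136, -0.991, 0.0], [0.001, -0.0, -1.0]]
ft_force: [-0.5, -0.3, -0.4]
grip_width: 0.0001
gripper_force: 0.0
```

```bash
cat >> chk.py <<'E'
save("end.png",cv2.resize(im[140:320,150:390],(800,600),interpolation=cv2.INTER_CUBIC))
E
python3 chk.py
```

```text
pos [0.4078 0.1593 0.2205] t 8.9333 f [-0.5 -0.3 -0.4] xaxis [ 0.991 -0.136  0.001] tilt [ 0.001  0.    -1.   ]
dp cm total [11.28 14.54 11.06]
bearing_large 0.74 [278. 180.  33.  28.] [ 0.604 -0.166  0.053] [[0.56, -0.216, 0.032], [0.648, -0.127, 0.056]]
bearing_small 0.82 [361. 332.  38.  29.] [0.284 0.221 0.057] [[0.251, 0.205, 0.007], [0.319, 0.227, 0.08]]
bearing_small 0.75 [235. 259.  34.  27.] [0.623 0.135 0.049] [[0.588, 0.095, 0.031], [0.659, 0.168, 0.052]]
bearing_small 0.75 [149. 251.  20.  33.] [0.823 0.17  0.052] [[0.819, 0.133, 0.004], [0.839, 0.203, 0.079]]
```

View pics/end.png

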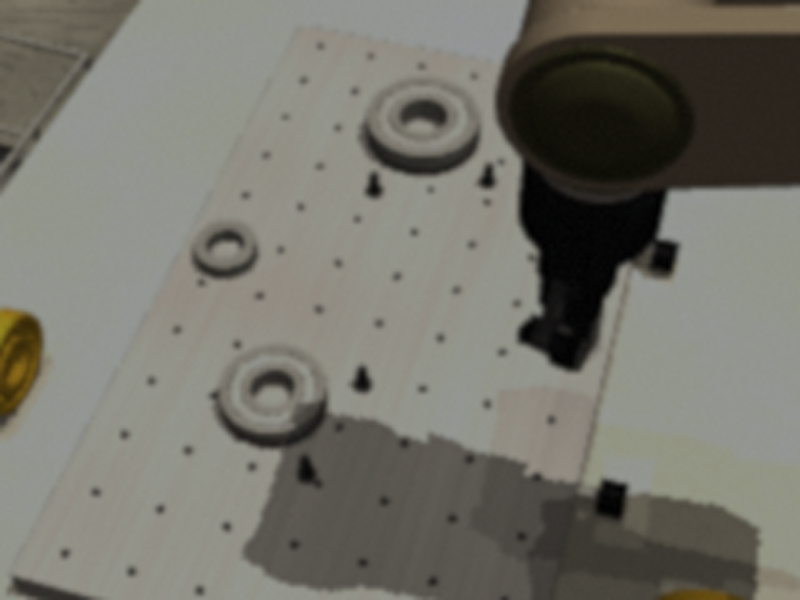

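Both bearings lie flat with the smooth shields up (no balls visible), large at crop (420,125) and small at (272,395). They are clear of the pins, and the robot is touching nothing.

```bash
python3 -c "
from rig import ticket
print(ticket.close_job())"
```

```text
the job is handed in; nothing more can be done
None
```

I pushed both bearings over and handed the job in: each lies flat beside its pins with the closed face up, and the bushing, flat ring, block and screwdriver were not touched; no verdict came back.

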